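# Clamp a spice jar in the one-handed preparation board

## Task

The ratchet clamp of the white one-handed preparation board has been left wound in, and the red-lidded spice jar standing by itself to the left of the board is to be held in it for opening. Throw the pawl clear with its ball lever, wind the jaw right back to its stop, stand the jar upright on the board between the jaws and let go of it. Then flip the pawl back into the ratchet and wind the jaw in until you feel its sprung pad bear on the jar, give it one more click and leave it so: firmly held by the ratchet but not overtightened, and the mug, the salt shaker and the garlic left where they are.

Things in the scene. Friction and masses are not known exactly. Their poses are not given: they have to be found in the camera images.
- board: White board, 200 x 360 mm, fixed by suction feet. Origin: centre of its underside; x is its depth (away from the robot), y its length (left), z up; 'board' figures are in this frame, mm. Deck at z 20. Handwheel at the right, sliding jaw in the middle, far jaw at the left, both jaws on the line x -15. Corner lip and spikes at the back left (x over 40, y over 47, to z 36) are not used.
- deck (a point): Point on the deck on the jaw line (board x -15, y 52, z 20) between the open jaws: a good spot to stand the jar. Left of it the grey far jaw, 62 wide, up to z 60, with rubber V faces (120 degrees between them, opening to -y); the bottom of the V is pinned anywhere from board y 87 to 100 (differs each time, not measured; fixed).
- knob_centre (a point): On the upright axis of the black handwheel, mid-height of its four arms (they span z 66 to 80 mm over the worktop, 12 mm wide, 48 mm long from the axis; hub radius 17). Does not turn. Under the arms lies the ratchet wheel, radius 56, saw teeth up to z 48. A shut pair of fingers fits between two arms and can push either sideways.
- knob (a joint): Handwheel angle, rad, 0 (jaw at its back stop) to 5.3; grows clockwise from above = jaw winds in to board +y, 12 mm/rad. Arms point at 45 degrees (from board x towards y) minus this angle, then every 90. Friction 0.04 N m. Pawl in: turns clockwise only, seating at each multiple of pi/6 (one click, 6.3 mm of jaw); locked backwards. Pawl clear: turns both ways and a loaded jaw runs back.
- pawl (a joint): Angle of the steel pawl, rad: about 0 with its tip down in the teeth (to 0.2 while riding over one), 2.05 thrown clear. Its hinge is level, along board x, at board y -71, z 53. Its weight holds it on either side; past dead centre (about 1.05) it falls over by itself. The ball needs about 1 N.
- pawl_ball (a point): Centre of the black ball, 18 mm, on the pawl's 36 mm lever, at board x 59; it revolves freely on its pin, so it rolls along whatever pushes it. Pawl in: ball at board y -102, z 71 (leans right); clear: y -40, z 71 (leans left); z 89 at the top between. Sweep it along board y to throw it over. The grey pedestal beside it (board x 43 to 56, y -86 to -56) is 61 high.
- jaw: Sliding grey jaw, 60 wide, up to z 54. Origin: on the jaw line at worktop height under the front face of its rubber pad (unpressed), which looks to board +y; at knob 0 at board y 18. The pad (52 wide, z 22 to 58) sits on springs, 1.6 N per mm: once it bears on something each click adds about 10 N (about 3 N more at the end of an arm).
- jar: Glass spice jar with a red screw lid, 106 mm tall; body 42 mm across, lid (top 21 mm) 45 mm across; 75 to 155 g; stands upright on the worktop left of the board. Origin: centre of its underside.
- mug: Bystander: white mug, 86 mm across, 88 mm high, right of the board. Origin: underside.
- shaker: Bystander: glass salt shaker with a grey domed cap, 44 mm across, 90 mm high, at the back left. Origin: underside.
- garlic_1: Bystander: garlic bulb, 56 mm, at the front left. Origin: underside.
Things that resemble listed ones, but are neither listed nor needed, are in the scene too. What is shaped like the jar but blue or turquoise is not meant.

How it is judged:
By the outcome, as a careful person would: the job done as asked, in the order asked, and still so for the second after the job is handed in, with the robot touching nothing.
It also fails if it takes over 72 s, if anything falls off the work surface, if the arm or the gripper's body presses on something with over 40 N, if the wrist force passes 120 N, or if a joint passes its speed limit or range.

## Robot

A 6-joint arm with a two-finger parallel gripper is mounted at the origin on a cart in front of the work surface, level with it; the furniture and walls round the work are solid. World frame = base frame: x ahead of the robot, y to its left, z up, the work surface at z = 0. Lengths are in m, angles in degrees, forces in N, time in s.
With the tool pointing down it reaches from about 0.375 to 0.9 m from the base axis. Payload 3.1 kg.
Tool frame: the origin (TCP) lies on the centre line of the jaws, within the pads' length; the fingertips stand 17 mm ahead of it and the grasp point (between the pads) lies 2 mm behind it; z points along the fingers, y is the line along which they close (so a half turn about z gives the same grasp; the last joint's range is limited). The gripper opens to 87 mm and grips with 3 to 60 N. Pads are 19 mm wide; open, the fingers measure 117 mm over their backs; the gripper's body (75 mm by 190 mm) begins 51 mm behind the grasp point.
Start: joints at [57.439, 30.224, 82.088, -0, 67.689, -10.227], TCP at [0.237, 0.578, 0.208] pointing down, gripper open.
Joint ranges: [-176.69, 176.69], [-43.24, 126.21], [12.49, 139.97], [-82, 262], [0, 151.66], [-163.58, 163.58]. Speed limits (degrees/s): [159.86, 159.86, 180, 180, 180, 180].

## Interface

Orientations are given as a 3x3 rotation matrix whose columns are the frame's x, y, z axes.
In Python, from rig import bot, imaging, finder gives the robot as it stands. The module is installed in compiled form; this text tells all that it offers.
- The arm moves only by the tool play_rows, never from a script. Its argument "motion" is a list that holds one entry, the list of rows, each a list of 6 numbers: the shift along the tool's x, y, z in m, then the turn, a rotation vector about the tool's x, y, z in degrees. In form: [[[dx, dy, dz, wx, wy, wz], ...]]. A call has 1 to 8 rows; each row is the pose to reach, as a shift and turn from the pose commanded when the call began, along the tool's axes at that moment; what a row does not reach only later rows make up. A row lasts 1/12 s, in which the tool goes at most 41.7 mm and 7.16 degrees, less where a joint would pass 70% of its speed; a pose out of reach is approached as far as the arm can. A call with a gripper value outside its range is refused whole. "fingers" is the finger opening in m, from 0 to 0.087, set as the call begins (left out, the last holds). The fingers move at their own pace and stop on an object; the grip force is fixed at half the most. Time passes only in rows, so rows that repeat a pose let the fingers close. It gives the time, the measured TCP pose, the force, the opening and the grip force at its end, in the units of the state.
- bot.read_state(): the state, without advancing time (a new reading comes with each control period).
- imaging.capture(name): name is "side" or "top"; returns a dict with "frame" (400x640x3 uint8, red, green, blue), "camera_matrix" (3x3 intrinsics, pixels), "R" (3x3) and "t" (3): a world point X has camera coordinates R X + t. Camera axes: x right, y down, z forward; pixel columns grow to the right and rows downward; lengths in m; the calibration is good to about 2 mm. A picture is of the moment at which its call begins. There is no depth.
- bot.hand_in(): hands the job in; it is judged then, once.
Trained networks look in the newest picture that a camera, given by its name, has taken for a name from the list of things; names that differ only in an ending like _2 or _b are one class to them, and where a whole thing is asked for, a point or a joint stands for the part that bears it (a point fixed in the world has none). Each returns a list of dicts, best first, with "confidence" (0 to 1); they miss things now and then, are a little off and sometimes report something else, mostly with a low value. They report only what shows in the picture. A call takes as long as a camera call. They do not tell look-alikes from the thing itself.
- finder.recognise(camera, name): "at" ([x, y, z] in m, in world coordinates, good to about 4 mm: the middle of the surface that is visible of it).
- finder.outline_of(camera, name): "pixels" (400x640 bool, what is visible of it).
The state is a dict: "time_s": time; "joint_positions": joint angles; "qvel": joint speeds; "tau": joint torques, N m; "position": TCP position; "tcp_rot": TCP orientation; "force": force on the tool from outside, world axes, zero at the start; "moment": the same for the moment, N m; "opening": opening from 0.0 (shut) to 1.0 (fully open); "grasp_force": force on a finger pad.
Only numpy, scipy, OpenCV 4.12 (cv2) and the standard library are available. Lean on these libraries where they do the work, as an engineer would, in place of code of your own. Each camera call takes 0.05 s, during which the arm holds its last target. There are 200 camera calls.

## Working session

There is one attempt and no reset: what is moved stays moved. The work goes in short steps, Python scripts to look and compute and a tool call to move; the robot and the scene stay as the last step left them, time stands still between calls to the robot, and variables do not carry over. Pictures are saved under pics/ and viewed, at most 10 in all, crops included, and the job is handed in when it is done.

Besides the shell and the picture viewer there is one more tool, called after "Request:" in YAML: its name, and indented under it one key for each argument. play_rows: Moves the arm, as the interface text tells. Its arguments: {"type":"object","properties":{"motion":{"type":"array"},"fingers":{"type":"number"}},"required":["motion"]}

```bash
mkdir -p pics
cat > h.py <<'E'
import numpy as np, cv2
from rig import bot, imaging, finder
def cap(n): return imaging.capture(n)
def proj(c,X):
    p=c["R"]@np.asarray(X,float)+c["t"]; q=c["camera_matrix"]@p; return q[:2]/q[2]
def back(c,uv,z):
    d=c["R"].T@np.linalg.inv(c["camera_matrix"])@np.array([uv[0],uv[1],1.]); o=-c["R"].T@c["t"]
    return o+d*(z-o[2])/d[2]
E
python3 - <<'E'
from h import *
cs={}
for n in("side","top"):
    c=cap(n); cs[n]=c; cv2.imwrite(f"pics/{n}0.png",c["frame"][:,:,::-1])
    print(n,"cam pos",(-c["R"].T@c["t"]).round(3), c["camera_matrix"][0,0].round(1))
    for k in("board","knob_centre","knob","pawl","pawl_ball","jaw","jar","mug","shaker","garlic_1"):
        r=finder.recognise(n,k)
        for d in r[:4]: print(n,k,np.round(d["at"],4),round(d["confidence"],2),proj(c,d["at"]).round())
s=bot.read_state(); print(s["time_s"],s["position"],s["tcp_rot"],s["force"])
E
```

```text
side cam pos [0.378 1.524 0.714] 438.6
side board [ 0.4606 -0.127   0.0208] 0.68 [328. 202.]
side knob_centre [ 0.4595 -0.1261  0.0251] 0.78 [328. 201.]
side knob [ 0.4374 -0.2488  0.0457] 0.82 [335. 186.]
side jaw [ 0.4517 -0.1248  0.0536] 0.43 [330. 195.]
side jar [0.4185 0.291  0.0672] 0.9 [334. 240.]
side jar [0.4836 0.3637 0.0592] 0.86 [311. 252.]
side jar [0.5199 0.2692 0.0843] 0.76 [302. 230.]
side mug [ 0.464  -0.4146  0.0663] 0.69 [331. 169.]
side shaker [0.573  0.3991 0.0507] 0.79 [280. 259.]
side shaker [ 0.4658 -0.4142  0.0651] 0.43 [330. 169.]
side shaker [ 0.4596 -0.1324  0.0216] 0.35 [328. 201.]
side garlic_1 [0.3833 0.4364 0.0336] 0.69 [343. 274.]
top cam pos [ 0.075 -0.194  1.556] 515.9
top board [ 0.4566 -0.1704  0.0215] 0.76 [358. 234.]
top knob_centre [ 0.4565 -0.1689  0.022 ] 0.57 [357. 233.]
top pawl [ 0.5085 -0.2526  0.0574] 0.63 [391. 225.]
top pawl [0.3765 0.4161 0.0337] 0.31 [173. 186.]
top pawl_ball [ 0.514  -0.2443  0.0569] 0.57 [389. 223.]
top jaw [ 0.4397 -0.1366  0.0528] 0.9 [346. 232.]
top jaw [ 0.4689 -0.4482  0.0331] 0.51 [447. 264.]
top jar [0.4765 0.3347 0.0955] 0.84 [207. 160.]
top jar [0.5075 0.2444 0.0917] 0.83 [238. 162.]
top mug [ 0.4705 -0.45    0.0316] 0.7 [448. 263.]
top mug [ 0.4617 -0.1703  0.0191] 0.57 [358. 232.]
top shaker [0.5645 0.3713 0.0577] 0.53 [211. 136.]
top garlic_1 [0.3751 0.4136 0.0327] 0.73 [174. 187.]
1.1 [0.23745507 0.57811748 0.20837163] [[-9.24992039e-01  3.79986481e-01  3.02840160e-05]
 [ 3.79986482e-01  9.24992039e-01  3.59857192e-05]
 [-1.43383868e-05  4.47940205e-05 -9.99999999e-01]] [ 0.39584645 -0.71902916  0.43262477]
```

Run:
```python
import cv2
a=cv2.imread("pics/top0.png")[100:300,150:470]
cv2.imwrite("pics/top0c.png",cv2.resize(a,None,fx=2.5,fy=2.5,interpolation=cv2.INTER_CUBIC))
a=cv2.imread("pics/side0.png")[130:300,240:430]
cv2.imwrite("pics/side0c.png",cv2.resize(a,None,fx=3.5,fy=3.5,interpolation=cv2.INTER_CUBIC))
```

```text
(no output)
```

View pics/top0c.png

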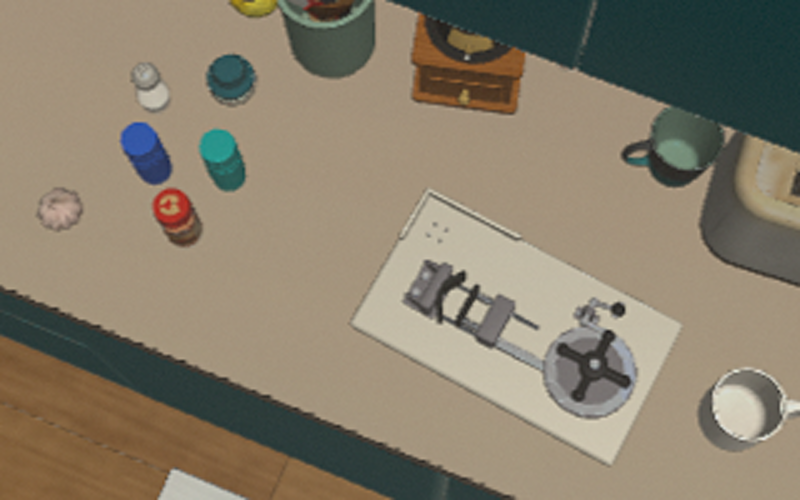

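View pics/side0c.png

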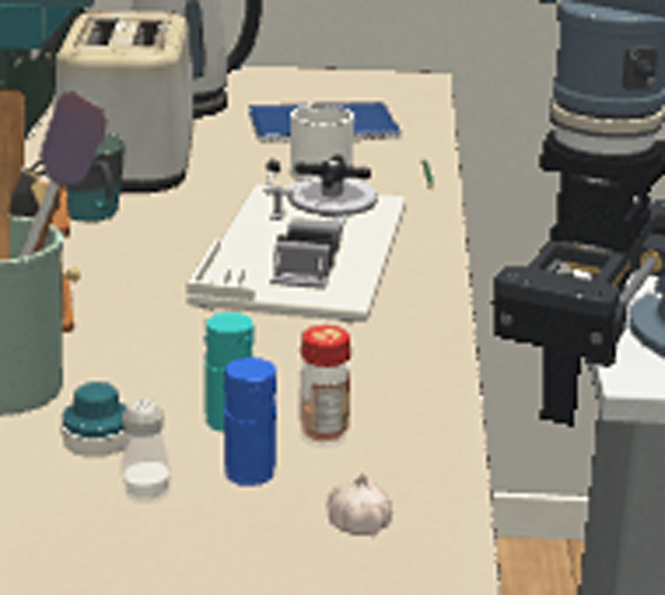

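Jar-shaped candidates in the top view (full-frame pixels) are red-lidded (219,182), blue (207,160) and turquoise (238,162). The red-lidded one fits: it has a glass body and a red lid, and both enlarged crops confirm this. The pawl ball is to the right at (397,224), so the pawl is in. The hub is at about (388,246).

```bash
cat > fit.py <<'E'
from h import *
from scipy.optimize import minimize
c=cap("top"); f=c["frame"].astype(int); S=4
m=finder.outline_of("top","board")[0]["pixels"].astype(np.uint8)
print("mask",m.sum(), cv2.boundingRect(m))
# colour based: bright pixels near the board
mm=((f.min(2)>0)).astype(np.uint8)
big=cv2.resize(m.astype(np.float32),None,fx=S,fy=S,interpolation=cv2.INTER_LINEAR)>.5
def T(p):
    x,y,a=p; return np.array([[np.cos(a),-np.sin(a),x],[np.sin(a),np.cos(a),y]])
def w(p,b): b=np.asarray(b,float)/1000; q=T(p)[:,:2]@b[:2]+T(p)[:,2]; return np.array([*q,b[2]])
box=[(x,y,z) for x in(-100,100) for y in(-180,180) for z in(0,20)]
def sil(p):
    im=np.zeros(big.shape,np.uint8)
    P=np.array([proj(c,w(p,b)) for b in box])
    P=((P+.5)*S*16-8).astype(np.int32)
    cv2.fillConvexPoly(im,cv2.convexHull(P),1,shift=4); return im>0
def cost(p): 
    s=sil(p); return 1-(s&big).sum()/(s|big).sum()
best=None
for a in np.radians([-20,-10,0,10,20]):
    r=minimize(cost,[0.457,-0.17,a],method="Nelder-Mead",options=dict(initial_simplex=[[.457,-.17,a],[.477,-.17,a],[.457,-.15,a],[.457,-.17,a+.1]],xatol=1e-4,fatol=1e-5))
    if best is None or r.fun<best.fun: best=r
p=best.x; print("board",p[:2].round(4),np.degrees(p[2]).round(2),"1-IoU",round(best.fun,4))
np.save("board.npy",p)
def tob(X): return np.array([*(T(p)[:,:2].T@(X[:2]-T(p)[:,2])),X[2]])*1000
if __name__=="__main__":
    print("ball pred px",proj(c,w(p,(59,-102,71))), "clear",proj(c,w(p,(59,-40,71))))
    # rectified board view at z=.075 : 0.5 mm/px
    def rect(z,y0,y1,x0,x1,sc=3):
        H=cv2.getPerspectiveTransform(np.float32([proj(c,w(p,(x,y,z))) for x,y in((x1,y1),(x1,y0),(x0,y0),(x0,y1))]),np.float32([(0,0),((y1-y0)*sc,0),((y1-y0)*sc,(x1-x0)*sc),(0,(x1-x0)*sc)]))
        return cv2.warpPerspective(c["frame"],H,((y1-y0)*sc,(x1-x0)*sc),flags=cv2.INTER_CUBIC)
    im=rect(75,-190,190,-110,110,2)
    for b in range(-180,181,20): cv2.line(im,((190-b)*2,0),((190-b)*2,6 if b%100 else 14),(255,0,0),1)
    for b in range(-100,101,20): cv2.line(im,(0,(110-b)*2),(6 if b else 14,(110-b)*2),(255,0,0),1)
    cv2.imwrite("pics/rect.png",im[:,:,::-1])
    for n in("top","side"):
        cc=c if n=="top" else cap("side"); g=cc["frame"].astype(int)
        o=[d for d in finder.outline_of(n,"jar")]
        for d in o:
            M=d["pixels"]; red=M&(g[:,:,0]>g[:,:,1]+60)&(g[:,:,0]>g[:,:,2]+50)
            if red.sum()>30:
                v,u=np.nonzero(red); print(n,"red",red.sum(),u.mean(),v.mean(),"lid at z.1",back(cc,(u.mean(),v.mean()),.1).round(4), "z.0955", back(cc,(u.mean(),v.mean()),.0955).round(4))
                v,u=np.nonzero(M); print("  rows",v.min(),v.max(),"cols",u.min(),u.max(),d["confidence"])
E
python3 fit.py
```

```text
mask 7227 (290, 176, 133, 110)
board [ 0.4695 -0.1593] -6.83 1-IoU 0.0645
ball pred px [396.94376967 223.78201953] clear [378.34615874 213.9547973 ]
top red 143 218.1888111888112 182.93706293706293 lid at z.1 [0.4229 0.2691 0.1   ] z.0955 [0.424  0.2705 0.0955]
  rows 175 198 cols 211 230 0.91
side red 112 332.4017857142857 229.25 lid at z.1 [0.4235 0.2839 0.1   ] z.0955 [0.4238 0.2748 0.0955]
  rows 224 257 cols 325 339 0.97
```

View pics/rect.png

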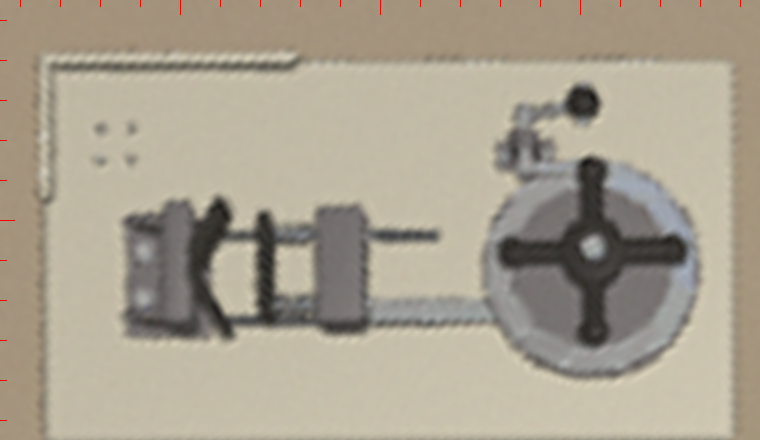

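The rectified board view shows the fit is good: the ball is predicted at px (396.9,223.8) and seen at (397,224). The hub is at board (-15,-107) with arms at about 0/90°, so the knob is at about 3.9 rad. The sliding jaw face is at about y 62 and the pawl is in. Next I'll refine the jar position and work out the first moves.

```bash
cat >> h.py <<'E'
import os
if os.path.exists("board.npy"):
    bp=np.load("board.npy"); ca,sa=np.cos(bp[2]),np.sin(bp[2]); Rb=np.array([[ca,-sa],[sa,ca]])
    def b2w(x,y,z): return np.array([*(Rb@np.array([x,y])/1000+bp[:2]),z/1000])
    def w2b(X): return np.array([*(Rb.T@(np.asarray(X)[:2]-bp[:2])),X[2]])*1000
def jarfit(n_list=("top","side"),z0=0.):
    from scipy.optimize import least_squares
    th=np.linspace(0,2*np.pi,40); obs=[]
    for n in n_list:
        c=cap(n); g=c["frame"].astype(int)
        for d in finder.outline_of(n,"jar"):
            M=d["pixels"]; red=M&(g[:,:,0]>g[:,:,1]+60)&(g[:,:,0]>g[:,:,2]+50)
            if red.sum()>30:
                h=cv2.convexHull(np.argwhere(red)[:,::-1].astype(np.int32)); im=np.zeros(red.shape,np.uint8); cv2.fillConvexPoly(im,h,1)
                v,u=np.nonzero(im); obs.append((c,np.array([u.mean(),v.mean()]))); break
    def res(p):
        r=[]
        for c,o in obs:
            P=np.array([proj(c,(p[0]+.0225*np.cos(t),p[1]+.0225*np.sin(t),z0+z)) for t in th for z in(.085,.106)],np.float32)
            m=cv2.moments(cv2.convexHull(P)); r+=list(np.array([m["m10"],m["m01"]])/m["m00"]-o)
        return r
    s=least_squares(res,[.42,.27] if z0==0 else b2w(-15,52,0)[:2],diff_step=1e-3); return s.x,np.round(s.fun,2)
E
python3 - <<'E'
from h import *
j,r=jarfit(); print("jar",j.round(4),r,"board",w2b([*j,0]).round(1))
c=cap("top")
for px in((432,194),(431,180),(437,205),(470,217)): X=back(c,px,0); print("toaster?",px,X.round(3),w2b(X).round(0))
s=bot.read_state(); print("tcp board",w2b(s["position"]).round(1), s["time_s"])
print("mug",w2b([.468,-.44,0]).round(0),"ball start",b2w(60,-142,83).round(3),"via",b2w(0,200,200).round(3))
E
```

```text
jar [0.4246 0.2752] [-1.31 -0.53  0.04 -3.28] board [-96.2 426.1   0. ]
toaster? (432, 194) [ 0.671 -0.341  0.   ] [ 221. -156.    0.]
toaster? (431, 180) [ 0.714 -0.323  0.   ] [ 262. -133.    0.]
toaster? (437, 205) [ 0.642 -0.367  0.   ] [ 196. -186.    0.]
toaster? (470, 217) [ 0.644 -0.475  0.   ] [ 211. -292.    0.]
tcp board [-318.   704.6  208.3] 1.6
mug [  32. -279.    0.] ball start [ 0.512 -0.307  0.083] via [0.493 0.039 0.2  ]
```

Request:
play_rows:
  motion:
    - [[-0.24,-0.22,0,0,0,-15.5],[-0.24,-0.22,0,0,0,-15.5],[-0.24,-0.22,0,0,0,-15.5],[-0.24,-0.22,0,0,0,-15.5],[-0.24,-0.22,0,0,0,-15.5],[-0.24,-0.22,0,0,0,-15.5],[-0.24,-0.22,0,0,0,-15.5],[-0.24,-0.22,0,0,0,-15.5]]
  fingers: 0

```text
time_s: 2.27
position: [0.3766, 0.2812, 0.2086]
tcp_rot: [[-0.993, 0.119, 0.001], [0.119, 0.993, -0.0], [-0.001, -0.0, -1.0]]
force: [0.6, -0.2, -0.9]
opening: 0.478
grasp_force: 0.0
```

Request:
play_rows:
  motion:
    - [[-0.11,-0.3,0,0,0,0],[-0.11,-0.3,0,0,0,0],[-0.11,-0.3,0,0,0,0],[-0.11,-0.3,0,0,0,0],[-0.11,-0.3,0,0,0,0],[-0.11,-0.3,0,0,0,0],[-0.11,-0.3,0,0,0,0],[-0.11,-0.3,0,0,0,0]]

```text
time_s: 2.93
position: [0.4507, -0.0312, 0.2088]
tcp_rot: [[-0.993, 0.121, 0.002], [0.121, 0.993, -0.002], [-0.002, -0.001, -1.0]]
force: [0.3, -0.2, -0.2]
opening: 0.008
grasp_force: 0.0
```

Request:
play_rows:
  motion:
    - [[-0.095,-0.268,0.02,0,0,0],[-0.095,-0.268,0.02,0,0,0],[-0.095,-0.268,0.02,0,0,0],[-0.095,-0.268,0.02,0,0,0],[-0.095,-0.268,0.02,0,0,0],[-0.095,-0.268,0.02,0,0,0],[-0.095,-0.268,0.02,0,0,0],[-0.095,-0.268,0.02,0,0,0]]

```text
time_s: 3.6
position: [0.5138, -0.3132, 0.1882]
tcp_rot: [[-0.992, 0.124, 0.004], [0.124, 0.992, -0.006], [-0.005, -0.006, -1.0]]
force: [-0.0, 0.2, 0.1]
opening: 0.003
grasp_force: 0.0
```

Request:
play_rows:
  motion:
    - [[0,0.004,0.04,0,0,0],[0,0.004,0.08,0,0,0],[0,0.004,0.105,0,0,0],[0,0.004,0.105,0,0,0],[0,0.004,0.105,0,0,0]]

```text
time_s: 4.02
position: [0.5115, -0.3, 0.0824]
tcp_rot: [[-0.993, 0.119, -0.003], [0.119, 0.993, 0.002], [0.003, 0.002, -1.0]]
force: [0.3, 0.3, 0.3]
opening: 0.007
grasp_force: 0.0
```

```bash
cat > st.py <<'E'
from h import *
s=bot.read_state(); R=np.array(s["tcp_rot"]); y=R[:,1]
print("t",s["time_s"],"board",w2b(s["position"]).round(1),"yaw err deg",round(np.degrees(np.arctan2(y[1],y[0]))-90-np.degrees(bp[2]),2),"F",np.round(s["force"],1))
E
python3 st.py
```

```text
t 4.0167 board [  58.4 -134.7   82.4] yaw err deg -0.0 F [0.3 0.3 0.3]
```

Request:
play_rows:
  motion:
    - [[0,0.012,0,0,0,0],[0,0.024,0,0,0,0],[0,0.036,0,0,0,0],[0,0.046,0,0,0,0],[0,0.054,0,0,0,0],[0,0.056,0,0,0,0],[0,0.056,0,0,0,0],[0,0.045,-0.03,0,0,0]]

```text
time_s: 4.68
position: [0.5141, -0.252, 0.109]
tcp_rot: [[-0.993, 0.117, -0.01], [0.117, 0.993, 0.008], [0.011, 0.007, -1.0]]
force: [-0.5, 0.4, 0.1]
opening: -0.002
grasp_force: 0.0
```

```bash
cat > look.py <<'E'
import sys
from h import *
exec(open("st.py").read())
name=sys.argv[1]; c=cap("top")
sc=2; y0,y1,x0,x1=-190,190,-110,110; z=75
H=cv2.getPerspectiveTransform(np.float32([proj(c,b2w(x,y,z)) for x,y in((x1,y1),(x1,y0),(x0,y0),(x0,y1))]),np.float32([(0,0),((y1-y0)*sc,0),((y1-y0)*sc,(x1-x0)*sc),(0,(x1-x0)*sc)]))
im=cv2.warpPerspective(c["frame"],H,((y1-y0)*sc,(x1-x0)*sc),flags=cv2.INTER_CUBIC)
cv2.imwrite(f"pics/{name}.png",im[:,:,::-1])
print([(d["at"],round(d["confidence"],2),w2b(d["at"]).round(0)) for d in finder.recognise("top","pawl_ball")])
d=im.astype(int).max(2)
def dark(xb,yb,r=4): return d[(110-xb)*2-r:(110-xb)*2+r,(190-yb)*2-r:(190-yb)*2+r].mean().round()
print("dark at in/clear",dark(59,-102),dark(59,-40))
E
python3 look.py l1
```

```text
t 4.6833 board [ 55.3 -86.7 109. ] yaw err deg 0.1 F [-0.5  0.4  0.1]
[([0.4956, -0.2473, 0.0561], 0.53, array([ 36., -84.,  56.]))]
dark at in/clear 52.0 66.0
```

Request:
play_rows:
  motion:
    - [[0,0,-0.02,0,0,0],[0.02,-0.02,-0.02,0,0,0],[0.045,-0.045,-0.02,0,0,0],[0.045,-0.045,-0.02,0,0,0],[0.045,-0.045,-0.02,0,0,0]]

```text
time_s: 5.2
position: [0.4666, -0.2969, 0.1333]
tcp_rot: [[-0.992, 0.123, 0.0], [0.123, 0.992, 0.0], [-0.0, 0.0, -1.0]]
force: [0.2, 0.1, 0.6]
opening: 0.009
grasp_force: 0.0
```

```bash
python3 look.py l2
python3 - <<'E'
from h import *
c=cap("side"); a=c["frame"][155:225,290:370]
print("ball side pred in",proj(c,b2w(59,-102,71)).round(1)-[290,155],"clear",proj(c,b2w(59,-40,71)).round(1)-[290,155])
im=cv2.imread("pics/l2.png")
b=cv2.resize(a,None,fx=5,fy=5,interpolation=cv2.INTER_CUBIC)[:,:,::-1]
out=np.zeros((440+0,760,3),np.uint8); out[:]=im; 
out2=np.hstack([cv2.resize(out[:, 300:],(380,350)),b[:350]]); cv2.imwrite("pics/l2b.png",out2)
E
```

```text
t 5.2 board [  13.4 -137.   133.3] yaw err deg -0.22 F [0.2 0.1 0.6]
[]
dark at in/clear 85.0 88.0
ball side pred in [27.2 23.1] clear [24.2 27.9]
```

View pics/l2b.png

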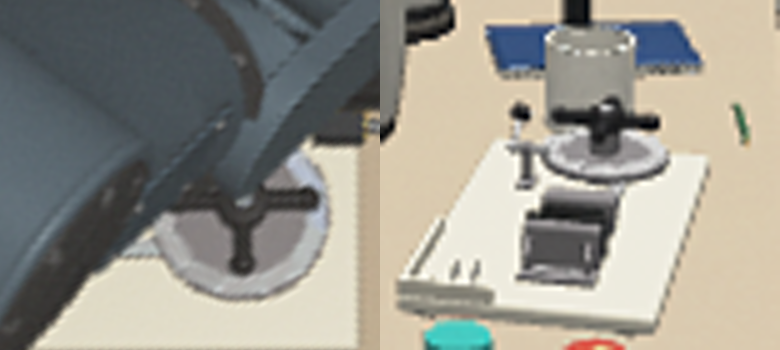

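The side crop shows the ball at (28,22), which matches "in" (27,23) and not "clear" (24,28). The pawl did not go over, so I'll repeat the sweep further and check at the end of it.

Request:
play_rows:
  motion:
    - [[-0.04,-0.006,0,0,0,0],[-0.047,-0.006,0.02,0,0,0],[-0.047,-0.006,0.053,0,0,0],[-0.047,-0.006,0.053,0,0,0],[-0.047,-0.006,0.053,0,0,0]]

```text
time_s: 5.77
position: [0.5126, -0.305, 0.0785]
tcp_rot: [[-0.993, 0.118, -0.004], [0.118, 0.993, 0.004], [0.005, 0.003, -1.0]]
force: [0.1, -0.8, -0.8]
opening: 0.007
grasp_force: 0.0
```

Request:
play_rows:
  motion:
    - [[0,0.01,0,0,0,0],[0,0.02,0,0,0,0],[0,0.03,0,0,0,0],[0,0.04,0,0,0,0],[0,0.05,0,0,0,0],[0,0.06,0,0,0,0],[0,0.06,0,0,0,0],[0,0.06,0,0,0,0]]

```text
time_s: 6.43
position: [0.5209, -0.2468, 0.0806]
tcp_rot: [[-0.993, 0.117, 0.0], [0.117, 0.993, -0.0], [-0.0, -0.0, -1.0]]
force: [-0.3, -0.4, 0.3]
opening: 0.004
grasp_force: 0.0
```

```bash
cat > sideball.py <<'E'
import sys
from h import *
exec(open("st.py").read())
c=cap("side"); a=c["frame"][155:225,290:370]; g=cv2.resize(c["frame"],None,fx=1,fy=1).astype(int).max(2)
import math
print("ball px in",proj(c,b2w(59,-102,71)).round(1),"top",proj(c,b2w(59,-71,89)).round(1),"clear",proj(c,b2w(59,-40,71)).round(1))
print(g[168:192,306:324])
E
python3 sideball.py
```

```text
t 6.4333 board [ 61.4 -80.8  80.6] yaw err deg 0.08 F [-0.3 -0.4  0.3]
ball px in [317.2 178.1] top [315.8 176.5] clear [314.2 182.9]
[[218 218 219 219 218 222 229  75  24  29  33  29  24 159 107 106  68 138]
 [219 219 218 217 218 221 231  97  29  27  29  28  20 120 149 150 146 142]
 [218 219 219 218 218 221 230 102  31  29  27  28  20 163 171 137 161 140]
 [218 218 218 218 218 220 229 100  31  30  28  27  15 226 223 218 224 144]
 [218 218 218 219 218 220 230 101  32  31  25  29  18 230 222 220 224 143]
 [218 218 218 218 219 221 230  75  25  27  27  25  17 228 222 219 224 145]
 [217 217 218 218 218 220 227  65  14  19  24  20  57 226 222 220 224 145]
 [218 218 218 218 218 219 222 220 224 229 182  91 166 230 223 219 224 147]
 [218 218 219 218 218 218 219 221 223 230 150  54  86 105 222 221 225 149]
 [218 218 217 219 219 218 218 219 221 201  80  29  35  58 205 223 226 151]
 [218 218 219 219 219 218 218 219 221 224 128  58  23  18 190 222 200 143]
 [218 219 219 218 218 218 218 219 220 222 222 209 152 161 221 223 196 130]
 [218 218 218 218 218 218 219 219 219 220 181 211 185 218 221 220 221 171]
 [218 218 218 218 218 218 218 218 218 220 196 209 220 222 220 219 222 222]
 [218 218 218 218 218 219 217 222 225 222 166 178 223 224 222 220 219 222]
 [219 219 218 218 218 217 217 238 240 230 211 184 179 163 186 227 223 221]
 [219 218 218 218 218 213 238 239 241 161 129 125 114 111 142 155 164 155]
 [218 219 219 218 217 227 238 239 240 241 143 167  91  70 124 137 109 123]
 [219 219 219 218 212 240 239 238 239 241 240 248 138  73 163 250 110 127]
 [219 219 219 206 236 239 238 238 238 238 240 248 143  71 166 250 171  98]
 [218 220 218 224 238 238 238 237 238 238 239 247 143  72 166 247 246 131]
 [218 218 213 238 238 238 238 238 238 238 240 248 144  72 165 231 244 243]
 [218 217 228 238 238 238 238 238 238 238 241 237 106  67 132 185 241 243]
 [218 213 240 239 238 238 238 238 238 238 242 197 168 150 141 191 241 241]]
```

Run:
```python
from h import *
c=cap("side"); s=bot.read_state(); P=w2b(s["position"]); print(P)
for dx in(-9.5,0,9.5): print("tip pred",dx,proj(c,b2w(P[0]+dx,P[1]+5,P[2]-17)).round(1))
for n in("pawl_ball","pawl","knob","jaw"):
    for d in finder.outline_of("side",n)[:2]:
        v,u=np.nonzero(d["pixels"]); print(n,d["confidence"],u.min(),u.max(),v.min(),v.max())
print("hub",proj(c,b2w(-15,-106.5,80)).round(1),"pedestal top",proj(c,b2w(49.5,-56,61)).round(1),"pedestal base",proj(c,b2w(49.5,-56,20)).round(1),"board corners",[proj(c,b2w(x,y,20)).round(1) for x in(-100,100) for y in(-180,180)])
a=c["frame"][150:300,270:390]; cv2.imwrite("pics/s3.png",cv2.resize(a,None,fx=5,fy=5,interpolation=cv2.INTER_CUBIC)[:600,:,::-1])
```

```text
[ 61.62557957 -81.82708761  80.48312058]
tip pred -9.5 [317.5 181.7]
tip pred 0 [315.4 181.6]
tip pred 9.5 [313.2 181.4]
pawl_ball 0.41 275 288 244 273
knob 0.74 323 346 176 191
jaw 0.43 322 338 192 198
hub [334.2 177.1] pedestal top [317.2 184. ] pedestal base [317.1 193. ] board corners [array([355.2, 185.8]), array([343.7, 218.9]), array([311.6, 182.3]), array([291.8, 214. ])]
```

View pics/s3.png

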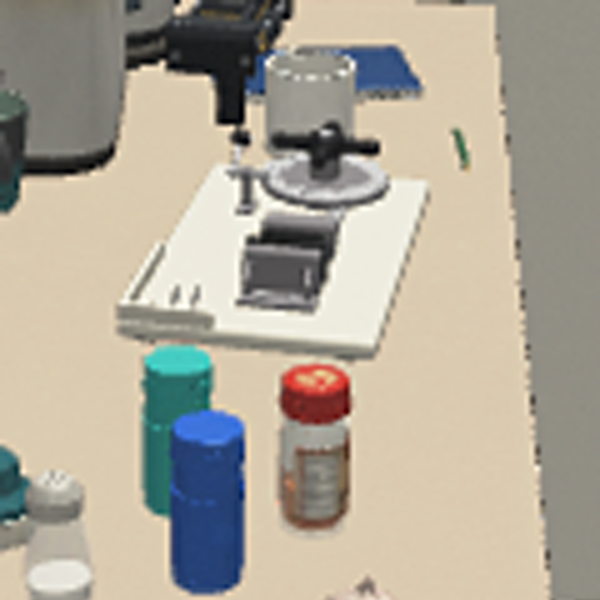

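Run:
```python
from h import *
c=cap("side")
p0=np.array([.2375,.5781,.2084]); Y=np.array([.38,.925,0])
for k in(-1,1):
  for d in (.0435,.0585): print("init finger",k,d,[proj(c,p0+k*d*Y-[0,0,h]).round(1) for h in(.017,-.02)])
print("5.2s tip",proj(c,b2w(13.4,-132,116)).round(1), "seen ~329,160")
# solve: which z at present explains row 174.5
P=w2b(bot.read_state()["position"])
for h in(-17,0,10,20): print(h,proj(c,b2w(P[0],P[1]+10,P[2]+h)).round(1))
for y in(-120,-100): print(y,proj(c,b2w(P[0],y+10,63)).round(1))
s=bot.read_state(); print(s["joint_positions"],s["position"])
```

```text
init finger -1 0.0435 [array([409., 245.]), array([410.3, 231.8])]
init finger -1 0.0585 [array([410.6, 242.5]), array([412. , 229.4])]
init finger 1 0.0435 [array([398.6, 260.7]), array([399.9, 246.8])]
init finger 1 0.0585 [array([396.7, 263.6]), array([398. , 249.5])]
5.2s tip [328.9 166.9] seen ~329,160
-17 [315.2 182. ]
0 [315.3 178.3]
10 [315.3 176.1]
20 [315.3 173.8]
-120 [317.  179.1]
-100 [316.1 180.7]
[-3.65759377e+01  3.65854393e+01  9.52903685e+01 -3.78981421e-03
  4.81184822e+01 -1.19697817e+02] [ 0.52065891 -0.24813592  0.08025875]
```

The crop shows the fingertip at (315.5,174.5), but it should be at row 181.6. The initial view and the one at 5.2 s show the same bias, and both fit fingertips about 32 mm higher than reported. That explains why the sweep passed over the ball without touching it. I'll go back, lower the tool with care, and check by image.

Request:
play_rows:
  motion:
    - [[0,-0.04,0,0,0,0],[0,-0.058,0,0,0,0],[0,-0.058,0.01,0,0,0],[0,-0.058,0.02,0,0,0],[0,-0.058,0.028,0,0,0],[0,-0.058,0.028,0,0,0]]

```text
time_s: 7.28
position: [0.5119, -0.3027, 0.0497]
tcp_rot: [[-0.993, 0.119, -0.005], [0.119, 0.993, 0.004], [0.005, 0.004, -1.0]]
force: [0.5, 0.1, 0.9]
opening: 0.002
grasp_force: 0.0
```

```bash
cat > tip.py <<'E'
from h import *
exec(open("st.py").read())
c=cap("side"); P=w2b(s["position"]); g=c["frame"].astype(int).max(2)
q=proj(c,b2w(P[0],P[1]+10,P[2]-17)); print("tip pred",q.round(1))
u=int(q[0]); v=int(q[1]); print(g[v-14:v+6,u-6:u+8])
E
python3 tip.py
```

```text
t 7.2833 board [  59.2 -137.4   49.7] yaw err deg 0.01 F [0.5 0.1 0.9]
tip pred [318.2 184.3]
[[222 222 161 140  64  30  28  29  27  36 168 143 144 149]
 [219 221 220 229  99  31  29  28  27  23 229 148 143 149]
 [219 218 221 231  99  33  29  31  26  15 234 147 144 150]
 [218 218 220 229  98  31  27  30  28  19 235 148 144 150]
 [218 218 220 229  99  30  27  31  27  21 233 149 144 153]
 [218 218 220 229  98  37  23  28  25  18 232 150 148 154]
 [218 219 220 231 102  41  75  40  23  14 232 151 125 106]
 [218 219 221 202  75  29  38  64 103 164 230 152  76  46]
 [218 219 220 225 130  59  22  21 187 224 201 145  64  26]
 [218 219 220 222 223 208 152 164 223 224 196 129 113  58]
 [219 219 219 220 181 211 185 218 221 220 221 169 140 146]
 [217 218 219 221 196 209 219 221 220 219 221 222 173 140]
 [217 222 225 222 166 178 223 224 222 220 220 222 214 214]
 [218 238 240 231 211 185 179 162 187 227 223 220 194 217]
 [238 239 242 160 129 125 114 110 143 155 164 155 212 203]
 [238 239 240 241 144 167  90  69 124 138 108 122 199 184]
 [238 237 239 241 240 248 140  73 163 250 111 128 213 213]
 [238 238 238 238 240 248 143  72 166 250 172  98 152 198]
 [237 238 237 238 240 247 143  72 166 247 246 129  75 115]
 [238 237 238 238 240 248 142  73 165 231 244 243 169  75]]
```

Request:
play_rows:
  motion:
    - [[0,0.008,0,0,0,0],[0,0.016,0,0,0,0],[0,0.024,0,0,0,0],[0,0.032,0,0,0,0],[0,0.04,0,0,0,0],[0,0.048,0,0,0,0],[0,0.056,0,0,0,0],[0,0.06,0,0,0,0]]

```text
time_s: 8.0
position: [0.5209, -0.244, 0.0524]
tcp_rot: [[-0.993, 0.118, -0.0], [0.118, 0.993, 0.001], [0.001, 0.001, -1.0]]
force: [-0.5, -0.7, -0.3]
opening: 0.006
grasp_force: 0.0
```

```bash
python3 sideball.py
```

```text
t 8.0 board [ 61.1 -77.9  52.4] yaw err deg 0.04 F [-0.5 -0.7 -0.3]
ball px in [317.2 178.1] top [315.8 176.5] clear [314.2 182.9]
[[ 32  30  31  30  30  28  31  29  30  31  28  29  49  50  27  89  63 136]
 [ 28  28  30  28  31  26  30  30  29  30  29  28  66  62  26 119 148 142]
 [ 21  22  23  23  26  27  27  27  29  29  30  24  65  39  18 104 164 141]
 [173 123 120  70  63  64  70  31  27  30  29  29  33  22  15 172 225 145]
 [222 221 223 223 223 225 234  76  26  30  29  28  26 114 111 221 227 144]
 [220 221 220 221 221 224 233  78  24  30  29  27  23 225 223 223 225 144]
 [217 218 219 219 219 221 232  75  24  29  29  28  17 230 223 220 224 146]
 [218 218 218 218 219 221 231  77  24  28  30  26  21 228 222 220 226 148]
 [218 218 218 218 218 221 231  76  22  36  29  24  25 229 222 223 182 131]
 [218 219 218 219 219 221 231  75  35  44  80  40  18 226 222 225 122 113]
 [218 219 219 219 220 220 231  83  29  35  45  65  99 227 223 226 129 114]
 [218 219 219 219 218 221 231  75  26  30  28  47  50 224 223 227 124 117]
 [219 218 218 218 218 220 229  71  17  22  63  28 111 223 222 227 122 111]
 [218 218 218 218 218 219 224 171 121  86 104  63 165 223 221 227 123 135]
 [218 218 218 219 218 218 219 225 230 191 109 211 227 226 223 227 121 128]
 [219 219 219 218 218 218 219 239 244 235 116 185 181 165 188 233 122 157]
 [218 218 218 218 217 212 238 239 242 168 110 119 113 112 142 152 155 146]
 [219 218 219 218 217 227 239 239 240 241 146 167  91  69 124 136 111 123]
 [219 219 219 217 213 240 238 238 239 241 240 249 139  71 164 250 113 128]
 [219 218 219 206 235 239 238 238 238 239 240 248 144  72 167 250 172  97]
 [219 219 218 224 238 238 238 238 238 238 240 247 142  73 165 246 246 128]
 [218 218 213 238 239 238 238 238 238 238 240 248 144  72 165 231 244 244]
 [218 217 228 238 238 238 238 238 238 238 241 237 107  67 132 186 241 243]
 [218 213 240 239 238 238 238 238 238 238 242 198 168 150 142 191 241 242]]
```

Request:
play_rows:
  motion:
    - [[0,0.008,0,0,0,0],[0,0.014,0,0,0,0],[0,0.014,0,0,0,0],[0,0.0,-0.02,0,0,0],[0,-0.03,-0.06,0,0,0],[0,-0.03,-0.06,0,0,0]]

```text
time_s: 8.55
position: [0.5202, -0.2805, 0.1165]
tcp_rot: [[-0.993, 0.12, 0.007], [0.12, 0.993, -0.008], [-0.008, -0.007, -1.0]]
force: [1.6, -1.3, 1.1]
opening: 0.007
grasp_force: 0.0
```

```bash
python3 sideball.py
```

```text
t 8.55 board [  64.7 -114.3  116.5] yaw err deg -0.06 F [ 1.6 -1.3  1.1]
ball px in [317.2 178.1] top [315.8 176.5] clear [314.2 182.9]
[[218 218 219 218 218 221 226 110 107 124 181 167 175 160 103 106  69 138]
 [219 219 218 217 218 219 224 157 134 143 149 115 145 118 145 150 148 142]
 [218 218 219 218 218 220 221 221 160 131 160 128 160 159 167 135 161 140]
 [218 217 218 218 218 218 218 220 218 218 220 219 220 219 219 219 224 144]
 [217 218 218 218 218 218 218 218 218 219 219 219 219 219 219 220 224 143]
 [218 218 218 218 218 218 218 218 218 218 217 218 218 218 218 219 223 145]
 [218 217 218 218 218 218 217 218 218 218 218 218 218 218 218 219 223 145]
 [218 218 217 218 218 217 217 218 218 218 218 217 217 218 218 219 224 147]
 [218 219 218 218 218 218 218 218 218 218 218 217 217 218 219 221 227 149]
 [218 218 218 219 219 217 218 219 218 218 217 218 218 218 221 201 177 139]
 [218 219 218 219 219 218 218 218 219 220 219 218 218 219 223 141 111 125]
 [218 219 219 218 218 218 218 221 223 223 222 220 218 219 224 137 105 118]
 [217 218 218 218 218 218 221 226 152 148 182 221 219 219 224 142 104 136]
 [218 218 218 218 218 219 223 196  75  64  61 226 223 221 224 152 102 189]
 [218 218 218 218 218 220 225  98  26  37  21 177 226 225 226 194 110 162]
 [219 219 218 218 218 218 225 144  40  23  18 149 179 164 188 204 111 126]
 [218 218 218 218 218 213 241 246 151  62  51 109 116 111 144 155 131 141]
 [219 219 219 218 217 227 239 242 242 247 145 169  92  69 123 137 107 123]
 [219 219 219 218 212 239 238 239 239 242 241 249 139  72 163 250 112 129]
 [218 219 218 206 235 239 238 238 238 238 241 248 143  71 166 250 171  96]
 [219 219 218 224 238 238 237 237 237 238 239 247 142  71 164 246 245 129]
 [218 218 213 238 238 238 237 237 238 238 240 248 143  72 165 231 244 244]
 [218 217 227 238 238 238 237 237 237 238 241 237 106  66 132 185 240 242]
 [218 213 240 238 238 237 238 237 238 238 242 196 167 149 141 191 240 242]]
```

```bash
cat > knob.py <<'E'
from h import *
KC=(-15.,-106.5)
def knobang(n="side",show=True):
    c=cap(n); g=c["frame"].astype(np.float32).max(2); res=[]
    for a in range(0,90,3):
        pts=np.array([proj(c,b2w(KC[0]+r*np.cos(np.radians(a+k*90)),KC[1]+r*np.sin(np.radians(a+k*90)),z)) for k in range(4) for r in range(24,48,3) for z in(70,76)],np.float32)
        v=cv2.remap(g,pts[:,:1],pts[:,1:],cv2.INTER_LINEAR).reshape(4,-1).mean(1); res.append((v.mean(),a,v.round()))
    res.sort(key=lambda t:t[0])
    for r in res[:4]: print(n,"arm angle",r[1],"score",round(float(r[0]),1),r[2])
    return res
if __name__=="__main__":
    exec(open("st.py").read()); knobang("side"); knobang("top")
    for n in("side","top"):
        for d in finder.recognise(n,"jaw")[:2]: print(n,"jaw",w2b(d["at"]).round(0),round(d["confidence"],2))
E
python3 knob.py
```

```text
t 8.6 board [  64.7 -114.2  116.5] yaw err deg -0.13 F [ 0.3 -0.9  0.4]
side arm angle 87 score 58.5 [49. 47. 90. 48.]
side arm angle 0 score 60.5 [ 50.  42.  44. 107.]
side arm angle 84 score 61.2 [69. 54. 74. 47.]
side arm angle 3 score 63.7 [ 52.  38.  45. 120.]
top arm angle 87 score 59.6 [58. 58. 64. 59.]
top arm angle 3 score 60.4 [55. 60. 62. 65.]
top arm angle 6 score 60.7 [54. 61. 64. 64.]
top arm angle 0 score 61.2 [59. 60. 61. 65.]
side jaw [-104.  441.   66.] 0.54
top jaw [-43.  -1.  32.] 0.64
```

Request:
play_rows:
  motion:
    - [[0.03,-0.01,0,0,0,0],[0.054,-0.018,0,0,0,0],[0.054,-0.018,0,0,0,0],[0.054,-0.018,0.025,0,0,0],[0.054,-0.018,0.05,0,0,0],[0.054,-0.018,0.072,0,0,0],[0.054,-0.018,0.072,0,0,0]]

```text
time_s: 9.38
position: [0.4612, -0.2855, 0.0364]
tcp_rot: [[-0.993, 0.119, -0.002], [0.119, 0.993, 0.003], [0.003, 0.003, -1.0]]
force: [1.3, -1.7, -1.1]
opening: 0.003
grasp_force: 0.8
```

```bash
python3 st.py
```

```text
t 9.3833 board [   6.8 -126.3   36.4] yaw err deg -0.0 F [ 1.3 -1.7 -1.1]
```

Request:
play_rows:
  motion:
    - [[-0.004,-0.006,-0.008,0,0,0],[-0.009,0.002,-0.008,0,0,0],[-0.013,0.01,-0.008,0,0,0],[-0.014,0.02,-0.008,0,0,0],[-0.013,0.029,-0.008,0,0,0],[-0.009,0.038,-0.008,0,0,0],[-0.004,0.045,-0.008,0,0,0],[0.004,0.051,-0.008,0,0,0]]

```text
time_s: 10.05
position: [0.4641, -0.2346, 0.0487]
tcp_rot: [[-0.993, 0.118, 0.001], [0.118, 0.993, -0.001], [-0.002, -0.0, -1.0]]
force: [1.1, -2.3, 0.0]
opening: 0.008
grasp_force: 0.9
```

```bash
python3 knob.py
```

```text
t 10.05 board [  3.5 -75.4  48.7] yaw err deg 0.04 F [ 1.1 -2.3  0. ]
side arm angle 75 score 45.3 [35. 60. 50. 35.]
side arm angle 78 score 45.3 [39. 53. 53. 37.]
side arm angle 81 score 47.1 [42. 45. 63. 38.]
side arm angle 72 score 48.6 [33. 70. 57. 34.]
top arm angle 84 score 62.8 [71. 56. 63. 60.]
top arm angle 87 score 62.9 [68. 58. 65. 62.]
top arm angle 0 score 62.9 [65. 65. 59. 64.]
top arm angle 3 score 63.0 [69. 61. 60. 62.]
side jaw [-20.  19.  52.] 0.66
top jaw [ -43. -105.   42.] 0.65
top jaw [-44.  -4.  40.] 0.59
```

Request:
play_rows:
  motion:
    - [[0.009,0.004,0.005,0,0,0],[0.0185,0.005,0.005,0,0,0],[0.028,0.004,0.005,0,0,0],[0.0365,0,0.005,0,0,0],[0.044,-0.006,0.005,0,0,0],[0.05,-0.013,0.005,0,0,0],[0.053,-0.022,0.005,0,0,0],[0.054,-0.028,0.005,0,0,0]]

```text
time_s: 10.92
position: [0.4049, -0.2571, 0.0431]
tcp_rot: [[-0.993, 0.12, -0.002], [0.12, 0.993, 0.002], [0.003, 0.002, -1.0]]
force: [1.0, 2.8, 0.4]
opening: 0.001
grasp_force: 1.3
```

```bash
python3 knob.py
```

```text
t 10.9167 board [ -52.5 -104.8   43.1] yaw err deg -0.07 F [1.  2.8 0.4]
side arm angle 30 score 39.0 [46. 38. 32. 40.]
side arm angle 33 score 40.2 [45. 38. 33. 45.]
side arm angle 27 score 40.4 [50. 40. 31. 41.]
side arm angle 24 score 44.0 [56. 44. 31. 46.]
top arm angle 12 score 68.6 [56. 54. 78. 86.]
top arm angle 9 score 68.8 [57. 54. 80. 84.]
top arm angle 15 score 69.5 [56. 55. 76. 92.]
top arm angle 24 score 69.8 [57. 58. 72. 91.]
side jaw [-23.  16.  50.] 0.66
top jaw [-106.  408.  102.] 0.46
```

Request:
play_rows:
  motion:
    - [[-0.002,-0.005,0,0,0,0],[-0.003,-0.011,0,0,0,0],[-0.004,-0.015,0,0,0,0],[-0.004,-0.017,0,0,0,0],[-0.004,-0.017,0,0,0,0]]

```text
time_s: 11.53
position: [0.4033, -0.2658, 0.042]
tcp_rot: [[-0.993, 0.119, -0.012], [0.119, 0.993, 0.017], [0.014, 0.015, -1.0]]
force: [-2.2, 15.0, 4.0]
opening: 0.009
grasp_force: 6.9
```

```bash
python3 knob.py|head -4
```

```text
t 11.5333 board [ -53.1 -113.5   42. ] yaw err deg -0.02 F [-2.2 15.   4. ]
side arm angle 45 score 40.9 [50. 40. 33. 41.]
side arm angle 42 score 42.1 [55. 44. 32. 37.]
side arm angle 48 score 42.3 [47. 37. 35. 49.]
```

Arms are at 45° and the force rose to 15 N, so the knob is at 0 and the jaw is on its back stop. Now for the jar.

Request:
play_rows:
  motion:
    - [[0,0.012,0,0,0,0],[0,0.012,-0.04,0,0,0],[0,0.012,-0.08,0,0,0],[0,0.02,-0.115,0,0,0],[0.01,0.06,-0.115,0,0,0],[0.01,0.1,-0.115,0,0,0],[0.02,0.14,-0.115,0,0,0],[0.02,0.18,-0.115,0,0,0]]

```text
time_s: 12.4
position: [0.4098, -0.0921, 0.1589]
tcp_rot: [[-0.993, 0.12, 0.001], [0.12, 0.993, -0.001], [-0.001, -0.001, -1.0]]
force: [0.5, 0.1, 0.0]
opening: 0.005
grasp_force: 0.0
```

Request:
play_rows:
  motion:
    - [[0.015,0.26,0,0,0,0],[0.015,0.26,0,0,0,0],[0.015,0.26,0,0,0,0],[0.015,0.26,0,0,0,0],[0.015,0.26,0,0,0,0],[0.015,0.26,0,0,0,0],[0.015,0.26,0,0,0,0],[0.015,0.26,0,0,0,0]]
  fingers: 0.087

```text
time_s: 13.07
position: [0.4275, 0.1695, 0.1587]
tcp_rot: [[-0.994, 0.113, 0.003], [0.113, 0.994, 0.0], [-0.003, 0.001, -1.0]]
force: [-0.3, -1.3, 0.0]
opening: 0.525
grasp_force: 0.0
```

```bash
python3 st.py
python3 - <<'E'
from h import *
for l in(("top",),("side",),("top","side")):
    try: j,r=jarfit(l); print(l,j.round(4),r,w2b([*j,0]).round(1))
    except Exception as e: print(l,e)
for n in("top","side"):
    for d in finder.recognise(n,"jar"): print(n,np.round(d["at"],3),w2b(d["at"]).round(0),d["confidence"])
c=cap("side"); d=finder.outline_of("side","jar")
for o in d: v,u=np.nonzero(o["pixels"]); print(u.min(),u.max(),v.min(),v.max())
E
```

```text
t 13.0667 board [-80.8 321.4 158.7] yaw err deg 0.34 F [-0.3 -1.3  0. ]
('top',) [0.42 0.27] [] [-100.2  420.4    0. ]
('side',) [0.4238 0.2956] [-0. -0.] [-99.5 446.2   0. ]
('top', 'side') [0.4245 0.2937] [-0.  0.] [-98.5 444.5   0. ]
top [0.402 0.252 0.026] [-115.  400.   26.] 0.55
side [0.422 0.286 0.069] [-101.  437.   69.] 0.76
side [0.485 0.364 0.059] [-46. 521.  59.] 0.71
side [0.518 0.269 0.084] [ -3. 431.  84.] 0.5
304 318 232 268
325 339 223 257
297 311 219 252
293 355 181 221
```

Run:
```python
from h import *
th=np.linspace(0,2*np.pi,60)
c=cap("side"); 
def sil(x,y,r,z): P=np.array([proj(c,(x+r*np.cos(t),y+r*np.sin(t),z)) for t in th]); return P.min(0).round(1),P.max(0).round(1)
for y in(.268,.276,.284,.292): print(y,"lid top",sil(.424,y,.0225,.106),"base",sil(.424,y,.021,0))
d=[o for o in finder.outline_of("side","jar") if 320<np.nonzero(o["pixels"])[1].mean()<345 and o["pixels"].sum()<900][0]["pixels"]
print("rows",[(v,np.nonzero(d[v])[0].min(),np.nonzero(d[v])[0].max()) for v in range(221,260) if d[v].any()][::3])
g=c["frame"]; print(g[218:262,332])
```

```text
0.268 lid top (array([325.5, 222.3]), array([339.6, 228.5])) base (array([325.3, 251.4]), array([338.1, 257.8]))
0.276 lid top (array([325.3, 223.4]), array([339.5, 229.6])) base (array([325.2, 252.6]), array([338.1, 259.1]))
0.284 lid top (array([325.1, 224.4]), array([339.4, 230.8])) base (array([325. , 253.8]), array([338. , 260.3]))
0.292 lid top (array([325. , 225.5]), array([339.4, 231.9])) base (array([324.8, 255. ]), array([337.9, 261.6]))
rows [(223, np.int64(328), np.int64(335)), (226, np.int64(326), np.int64(338)), (229, np.int64(326), np.int64(338)), (232, np.int64(327), np.int64(338)), (235, np.int64(326), np.int64(338)), (238, np.int64(327), np.int64(338)), (241, np.int64(327), np.int64(338)), (244, np.int64(327), np.int64(339)), (247, np.int64(326), np.int64(339)), (250, np.int64(326), np.int64(339)), (253, np.int64(327), np.int64(338)), (256, np.int64(328), np.int64(336))]
[[180 177 160]
 [137 133 122]
 [126 124 114]
 [222 206 179]
 [219 193 165]
 [220  80  70]
 [227 124  93]
 [224 161 117]
 [232 178 130]
 [226 113  89]
 [203  65  57]
 [127  42  38]
 [118  39  37]
 [122  44  39]
 [118  39  37]
 [115  36  33]
 [126  63  58]
 [169 167 158]
 [175 171 162]
 [171 170 158]
 [168 165 157]
 [159 155 147]
 [105  78  66]
 [123 116 103]
 [120 120 111]
 [141 141 129]
 [127 125 116]
 [113 112 105]
 [123 121 112]
 [126 124 115]
 [111 110 103]
 [105 104  97]
 [126 124 115]
 [125 123 115]
 [138 137 127]
 [129 118 105]
 [103  66  54]
 [134  98  76]
 [181 168 148]
 [197 188 168]
 [221 205 178]
 [221 206 178]
 [221 207 180]
 [220 205 178]]
```

Request:
play_rows:
  motion:
    - [[0.005,0.03,0,0,0,0],[0.01,0.06,0,0,0,0],[0.015,0.09,0,0,0,0],[0.015,0.0985,0,0,0,0],[0.015,0.0985,0.02,0,0,0],[0.015,0.0985,0.05,0,0,0],[0.015,0.0985,0.08,0,0,0],[0.015,0.0985,0.08,0,0,0]]
  fingers: 0.087

```text
time_s: 14.43
position: [0.4195, 0.2646, 0.0741]
tcp_rot: [[-0.993, 0.119, -0.01], [0.119, 0.993, -0.004], [0.009, -0.005, -1.0]]
force: [-1.2, 0.2, 0.7]
opening: 0.999
grasp_force: 0.0
```

```bash
python3 st.py
python3 - <<'E'
from h import *
c=cap("side"); t=cap("top"); P=w2b(bot.read_state()["position"])
for off in(0,32): print(off,"near fingertip pred",[proj(c,b2w(P[0]+dx,P[1]+s,P[2]-17+off)).round(1) for s in(58,43,-58) for dx in(-9.5,9.5)])
a=cv2.resize(c["frame"][190:270,290:390],None,fx=6,fy=6,interpolation=cv2.INTER_CUBIC)
b=cv2.resize(t["frame"][130:230,180:260],None,fx=4.8,fy=4.8,interpolation=cv2.INTER_CUBIC)[:480,:190]
cv2.imwrite("pics/grasp.png",np.hstack([a,b])[:,:,::-1])
E
```

```text
t 14.4333 board [-100.   415.    74.1] yaw err deg 0.01 F [-1.2  0.2  0.7]
0 near fingertip pred [array([332.6, 246.5]), array([326.6, 245.8]), array([333.4, 244.2]), array([327.4, 243.6]), array([338.4, 230.1]), array([332.8, 229.6])]
32 near fingertip pred [array([332.9, 237.3]), array([326.8, 236.6]), array([333.7, 235.1]), array([327.6, 234.5]), array([338.7, 221.4]), array([333. , 220.9])]
```

View pics/grasp.png

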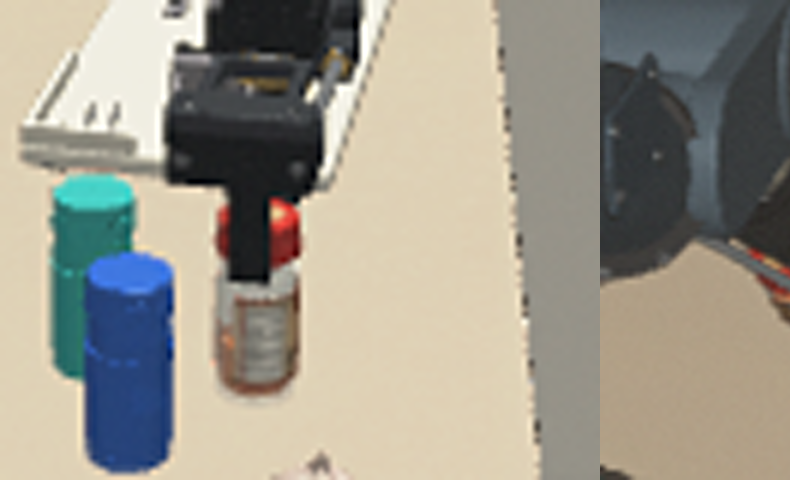

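The near fingertip is at (331.5,236.7), which matches the +32 mm hypothesis (237). I'll settle the arm and measure the finger columns against the jar.

Request:
play_rows:
  motion:
    - [[-0.004,0.005,0,0,0,0],[-0.004,0.005,0.015,0,0,0],[-0.004,0.005,0.015,0,0,0],[-0.004,0.005,0.015,0,0,0]]

```text
time_s: 14.87
position: [0.4286, 0.271, 0.0646]
tcp_rot: [[-0.993, 0.119, 0.002], [0.119, 0.993, 0.001], [-0.002, 0.001, -1.0]]
force: [-0.1, -0.5, -0.7]
opening: 1.0
grasp_force: 0.0
```

```bash
python3 st.py
python3 - <<'E'
from h import *
c=cap("side"); P=w2b(bot.read_state()["position"]); print(P.round(1))
print("pred",[proj(c,b2w(P[0]+dx,P[1]+58,P[2]-17+32)).round(1) for dx in(-9.5,9.5)])
g=c["frame"].astype(int).max(2); print(g[230:245:2,320:345])
E
```

```text
t 14.8667 board [-91.8 422.4  64.6] yaw err deg -0.01 F [-0.1 -0.5 -0.7]
[-91.8 422.3  64.7]
pred [array([330.7, 241.8]), array([324.6, 241.1])]
[[222 222 223 229 189  60  28  30  30  30  32  33  94 121 121 118 118 125
  122 116 194 225 223 222 222]
 [222 223 223 226 234  77  27  31  28  31  33  33  98 120 120 123 119 122
  122  91 223 224 223 222 223]
 [224 223 223 225 238  80  26  30  31  33  30  29 108 120 129 127 135 166
  191 228 226 224 223 223 222]
 [225 223 224 228 190  60  26  31  33  33  30  23 141 177 174 169 171 169
  164 141 224 224 222 223 223]
 [227 223 224 228 192  60  25  32  31  30  30  19 172 175 170 165 165 161
  163 112 226 224 222 222 222]
 [226 224 224 226 230 114  80  56  56  40  26  19 109 129 108 114 106 105
  113  90 227 225 223 223 223]
 [226 224 223 224 227 193 150 159 153 135 122 119 122 123 128 129 128 123
  126 129 227 225 223 223 223]
 [226 223 223 224 227 191 131 143 141 133 117 128 129 136 150 145 137 130
  134 132 226 225 223 223 223]]
```

Request:
play_rows:
  motion:
    - [[0.003,-0.002,0.01,0,0,0],[0.003,-0.002,0.02,0,0,0],[0.003,-0.002,0.028,0,0,0],[0.003,-0.002,0.034,0,0,0],[0.003,-0.002,0.034,0,0,0],[0.003,-0.002,0.034,0,0,0]]

```text
time_s: 15.42
position: [0.4243, 0.269, 0.029]
tcp_rot: [[-0.993, 0.119, -0.001], [0.119, 0.993, -0.0], [0.001, -0.0, -1.0]]
force: [0.5, 1.0, 0.8]
opening: 1.004
grasp_force: 0.0
```

Request:
play_rows:
  motion:
    - [[0,0,0,0,0,0],[0,0,0,0,0,0],[0,0,0,0,0,0],[0,0,0,0,0,0],[0,0,0,0,0,0],[0,0,0,0,0,0],[0,0,0,0,0,0],[0,0,0,0,0,0]]
  fingers: 0.03

```text
time_s: 16.08
position: [0.4246, 0.2691, 0.0294]
tcp_rot: [[-0.993, 0.119, 0.0], [0.119, 0.993, 0.0], [-0.0, 0.0, -1.0]]
force: [-0.6, 0.5, 1.0]
opening: 0.504
grasp_force: 30.0
```

```bash
python3 st.py
python3 - <<'E'
from h import *
s=bot.read_state(); print(s["opening"]*87,s["grasp_force"])
E
```

```text
t 16.0833 board [-95.5 420.1  29.4] yaw err deg -0.01 F [-0.6  0.5  1. ]
43.837664596875236 30.001033156877384
```

Request:
play_rows:
  motion:
    - [[0,0,-0.02,0,0,0],[0,0,-0.05,0,0,0],[0,0,-0.08,0,0,0],[-0.005,-0.02,-0.085,0,0,0],[-0.01,-0.05,-0.085,0,0,0],[-0.015,-0.08,-0.085,0,0,0],[-0.02,-0.11,-0.085,0,0,0],[-0.03,-0.14,-0.085,0,0,0]]

```text
time_s: 16.75
position: [0.4358, 0.1254, 0.1143]
tcp_rot: [[-0.993, 0.118, -0.002], [0.118, 0.993, -0.0], [0.002, -0.0, -1.0]]
force: [-0.3, 0.3, -1.3]
opening: 0.503
grasp_force: 30.0
```

Request:
play_rows:
  motion:
    - [[-0.007,-0.03,0,0,0,0],[-0.014,-0.06,0,0,0,0],[-0.021,-0.09,0,0,0,0],[-0.028,-0.12,0,0,0,0],[-0.035,-0.15,0,0,0,0],[-0.042,-0.18,0,0,0,0],[-0.048,-0.2,0,0,0,0],[-0.05,-0.21,0,0,0,0]]

```text
time_s: 17.42
position: [0.4633, -0.091, 0.1144]
tcp_rot: [[-0.993, 0.122, 0.002], [0.122, 0.993, -0.001], [-0.002, -0.001, -1.0]]
force: [-0.6, -0.3, -1.8]
opening: 0.5
grasp_force: 30.0
```

Request:
play_rows:
  motion:
    - [[0,-0.008,0,0,0,0],[0,-0.014,0,0,0,0],[0,-0.014,0,0,0,0],[0,-0.014,0,0,0,0],[0,-0.014,0,0,0,0]]

```text
time_s: 17.83
position: [0.4601, -0.1007, 0.1143]
tcp_rot: [[-0.993, 0.118, -0.001], [0.118, 0.993, 0.001], [0.001, 0.001, -1.0]]
force: [0.2, -0.4, -1.9]
opening: 0.504
grasp_force: 30.0
```

```bash
python3 st.py
python3 - <<'E'
from h import *
s=bot.read_state(); print(s["opening"]*87,s["grasp_force"])
c=cap("side"); a=cv2.resize(c["frame"][150:250,280:380],None,fx=6,fy=6,interpolation=cv2.INTER_CUBIC); cv2.imwrite("pics/over.png",a[:,:,::-1])
P=w2b(s["position"])
for dz in(0,): print("jar base pred centre",proj(c,b2w(P[0],P[1],P[2]-29.4)),"lid top",proj(c,b2w(P[0],P[1],P[2]-29.4+106)), "target base",proj(c,b2w(-15,54,20)))
E
```

```text
t 17.8333 board [-16.3  57.1 114.3] yaw err deg 0.06 F [ 0.2 -0.4 -1.9]
43.848554280141265 30.00113304471597
jar base pred centre [327.82159289 189.38264378] lid top [328.39179653 163.91092218] target base [327.30052141 204.08081422]
```

View pics/over.png

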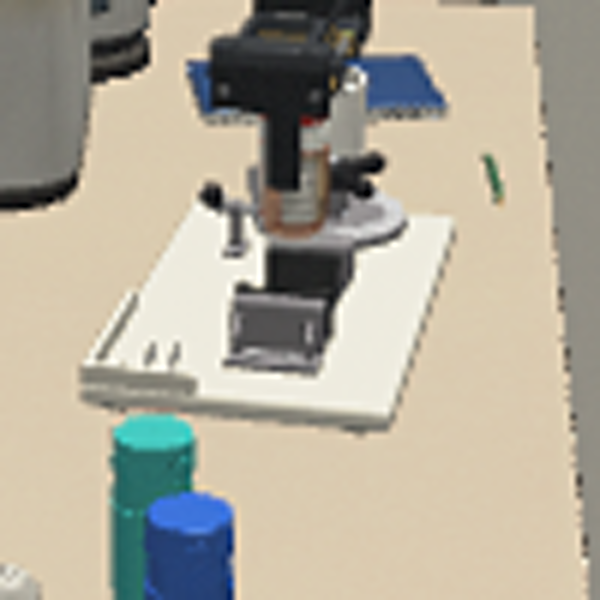

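Request:
play_rows:
  motion:
    - [[-0.001,-0.003,0.015,0,0,0],[-0.001,-0.003,0.035,0,0,0],[-0.001,-0.003,0.05,0,0,0],[-0.001,-0.003,0.059,0,0,0],[-0.001,-0.003,0.061,0,0,0],[-0.001,-0.003,0.063,0,0,0],[-0.001,-0.003,0.064,0,0,0],[-0.001,-0.003,0.064,0,0,0]]

```text
time_s: 18.55
position: [0.4617, -0.1051, 0.0508]
tcp_rot: [[-0.993, 0.119, 0.001], [0.119, 0.993, -0.0], [-0.001, -0.0, -1.0]]
force: [0.2, -1.1, -1.1]
opening: 0.505
grasp_force: 30.0
```

```bash
python3 st.py
```

```text
t 18.55 board [-14.2  52.9  50.8] yaw err deg 0.01 F [ 0.2 -1.1 -1.1]
```

Weight is still carried (−1.1 N); I'll ease it down to contact.

Request:
play_rows:
  motion:
    - [[0,0,0.001,0,0,0],[0,0,0.002,0,0,0],[0,0,0.002,0,0,0],[0,0,0.002,0,0,0]]

```text
time_s: 18.88
position: [0.4618, -0.1053, 0.0494]
tcp_rot: [[-0.993, 0.119, 0.002], [0.119, 0.993, -0.001], [-0.002, -0.001, -1.0]]
force: [-0.4, 1.0, 5.3]
opening: 0.501
grasp_force: 30.0
```

Request:
play_rows:
  motion:
    - [[0,0,0,0,0,0],[0,0,0,0,0,0],[0,0,0,0,0,0],[0,0,0,0,0,0],[0,0,0,0,0,0],[0,0,0,0,0,0]]
  fingers: 0.07

```text
time_s: 19.38
position: [0.4612, -0.105, 0.0483]
tcp_rot: [[-0.993, 0.119, -0.0], [0.119, 0.993, 0.0], [0.0, 0.0, -1.0]]
force: [-0.3, -0.3, 0.6]
opening: 0.787
grasp_force: 0.0
```

Request:
play_rows:
  motion:
    - [[0,0,-0.015,0,0,0],[0,0,-0.04,0,0,0],[0,0,-0.075,0,0,0],[0,0,-0.1,0,0,0],[0,0,-0.1,0,0,0]]

```text
time_s: 19.8
position: [0.4643, -0.1064, 0.1526]
tcp_rot: [[-0.993, 0.119, 0.009], [0.119, 0.993, -0.004], [-0.009, -0.003, -1.0]]
force: [0.6, -0.4, -0.1]
opening: 0.809
grasp_force: 0.0
```

```bash
python3 st.py
python3 - <<'E'
from h import *
c=cap("side"); g=c["frame"].astype(int)
red=(g[:,:,0]>g[:,:,1]+60)&(g[:,:,0]>g[:,:,2]+50); red[:,:300]=0; red[:,360:]=0; red[:165]=0; red[215:]=0
v,u=np.nonzero(red); print("red",red.sum(),u.min(),u.max(),v.min(),v.max())
th=np.linspace(0,2*np.pi,60)
for y in(48,54,60): P=np.array([proj(c,b2w(-15+22.5*np.cos(t),y+22.5*np.sin(t),z)) for t in th for z in(105,126)]); print(y,P.min(0).round(1),P.max(0).round(1))
E
```

```text
t 19.8 board [-11.5  52.  152.6] yaw err deg 0.0 F [ 0.6 -0.4 -0.1]
red 80 323 333 178 185
48 [322.3 177. ] [333.8 185.8]
54 [322.1 177.4] [333.6 186.4]
60 [321.8 177.9] [333.3 186.9]
```

Request:
play_rows:
  motion:
    - [[-0.03,-0.02,0,0,0,0],[-0.06,-0.045,0,0,0,0],[-0.073,-0.056,0,0,0,0],[-0.073,-0.056,0.03,0,0,0],[-0.073,-0.056,0.07,0,0,0],[-0.073,-0.056,0.1,0,0,0],[-0.073,-0.056,0.1,0,0,0],[-0.073,-0.056,0.1,0,0,0]]
  fingers: 0

```text
time_s: 20.52
position: [0.5249, -0.1682, 0.0459]
tcp_rot: [[-0.993, 0.119, -0.006], [0.119, 0.993, 0.003], [0.006, 0.003, -1.0]]
force: [-0.2, -0.2, -0.3]
opening: 0.286
grasp_force: 0.0
```

```bash
python3 st.py
```

```text
t 20.5167 board [56.  -2.2 45.9] yaw err deg -0.02 F [-0.2 -0.2 -0.3]
```

Request:
play_rows:
  motion:
    - [[-0.004,0,-0.005,0,0,0],[-0.004,0,-0.005,0,0,0],[-0.004,0,-0.005,0,0,0],[-0.004,0,-0.005,0,0,0],[-0.004,-0.01,-0.005,0,0,0],[-0.004,-0.02,-0.005,0,0,0],[-0.004,-0.03,-0.005,0,0,0],[-0.004,-0.038,-0.005,0,0,0]]

```text
time_s: 21.18
position: [0.5266, -0.2093, 0.0536]
tcp_rot: [[-0.993, 0.12, 0.001], [0.12, 0.993, -0.001], [-0.001, -0.001, -1.0]]
force: [0.5, 0.3, 0.3]
opening: 0.002
grasp_force: 0.1
```

Request:
play_rows:
  motion:
    - [[0,-0.008,0,0,0,0],[0,-0.016,0,0,0,0],[0,-0.024,0,0,0,0],[0,-0.032,0,0,0,0],[0,-0.038,0,0,0,0],[0,-0.038,0,0,0,0],[0,-0.03,-0.02,0,0,0],[0,-0.02,-0.06,0,0,0]]

```text
time_s: 21.85
position: [0.521, -0.2262, 0.1097]
tcp_rot: [[-0.993, 0.12, -0.009], [0.12, 0.993, 0.006], [0.009, 0.005, -1.0]]
force: [-0.6, -0.4, -0.1]
opening: 0.007
grasp_force: 0.0
```

```bash
python3 sideball.py
```

```text
t 21.85 board [ 59.  -60.3 109.7] yaw err deg -0.09 F [-0.6 -0.4 -0.1]
ball px in [317.2 178.1] top [315.8 176.5] clear [314.2 182.9]
[[218 218 218 218 219 223 183  58  23  28  26  25  44 159 105 107  69 138]
 [218 219 218 218 219 221 179  48  19  20  23  19  80 116 146 148 147 140]
 [218 219 218 217 218 221 221 223 162 128 129  94 158 160 167 135 161 139]
 [218 218 218 218 218 219 220 222 220 220 221 220 221 220 219 218 223 144]
 [217 218 217 218 217 217 218 218 219 219 220 220 219 219 218 219 224 143]
 [217 218 217 218 218 218 218 218 218 218 218 219 219 219 219 219 223 144]
 [216 217 218 217 218 217 218 218 217 219 221 224 225 223 219 219 223 145]
 [218 217 218 217 217 218 218 218 218 223 189 151 115 180 222 220 223 145]
 [218 218 218 217 218 217 218 218 220 218 105  56  46  59 198 220 224 144]
 [217 217 218 218 219 217 218 218 221 203  62  25  24  41 215 222 224 144]
 [217 218 219 218 218 218 218 219 220 224 127 102  47 107 222 222 195 160]
 [217 218 218 218 217 218 217 219 219 221 222 194 141 216 222 221 192 205]
 [217 218 218 218 217 217 218 219 219 220 192 194 164 220 219 220 222 142]
 [218 218 217 218 218 218 217 217 217 220 201 193 218 221 219 221 201 113]
 [218 218 218 218 217 217 217 222 224 221 169 174 223 225 221 223 201 112]
 [219 218 217 217 217 217 218 237 240 231 209 190 179 162 186 230 178 107]
 [218 218 218 218 217 212 237 239 241 162 126 121 113 111 141 166 161 105]
 [219 219 219 217 216 226 238 238 240 240 144 164  91  68 123 139 114 122]
 [219 218 219 217 212 239 238 238 238 241 240 248 139  73 163 249 110 149]
 [219 219 218 206 235 238 237 237 237 238 240 248 142  72 166 250 177 150]
 [219 218 218 223 238 238 238 237 237 238 239 247 143  72 166 249 183 145]
 [217 217 213 238 238 238 237 237 237 238 240 247 143  72 165 234 205 148]
 [218 217 227 238 238 237 238 237 238 238 241 237 106  67 132 189 204 148]
 [218 212 239 238 237 237 237 237 237 238 242 196 168 149 142 194 203 147]]
```

The ball is back at (317.5,177), so the pawl is in. Now I'll wind clockwise.

Request:
play_rows:
  motion:
    - [[0.02,-0.025,0,0,0,0],[0.039,-0.046,0,0,0,0],[0.039,-0.046,0,0,0,0],[0.039,-0.046,0,0,0,0],[0.039,-0.046,0.025,0,0,0],[0.039,-0.046,0.045,0,0,0],[0.039,-0.046,0.06,0,0,0],[0.039,-0.046,0.062,0,0,0]]

```text
time_s: 22.57
position: [0.4791, -0.2666, 0.0488]
tcp_rot: [[-0.993, 0.118, -0.004], [0.118, 0.993, 0.003], [0.004, 0.003, -1.0]]
force: [-0.4, 0.9, 0.1]
opening: 0.003
grasp_force: 0.0
```

```bash
python3 knob.py|head -4
```

```text
t 22.5667 board [  22.3 -105.4   48.8] yaw err deg 0.03 F [-0.4  0.9  0.1]
side arm angle 45 score 84.0 [199.  39.  37.  61.]
side arm angle 48 score 84.5 [196.  36.  39.  66.]
side arm angle 42 score 85.2 [202.  43.  38.  58.]
```

Request:
play_rows:
  motion:
    - [[0.002,-0.007,0.004,0,0,0],[0.004,-0.015,0.004,0,0,0],[0.0075,-0.021,0.004,0,0,0],[0.012,-0.027,0.004,0,0,0],[0.018,-0.032,0.004,0,0,0],[0.025,-0.035,0.004,0,0,0],[0.032,-0.037,0.004,0,0,0],[0.037,-0.037,0.004,0,0,0]]

```text
time_s: 23.43
position: [0.4383, -0.3017, 0.0476]
tcp_rot: [[-0.993, 0.12, 0.001], [0.12, 0.993, -0.001], [-0.001, -0.001, -1.0]]
force: [3.0, 0.3, -0.8]
opening: 0.007
grasp_force: 1.3
```

```bash
cat > wind.py <<'E'
from h import *
import knob
exec(open("st.py").read())
P=w2b(s["position"]); d=P[:2]-[-15,-106.5]; rho=np.hypot(*d); phi=np.degrees(np.arctan2(d[1],d[0]))
F=np.array(s["force"])[:2]; Fb=Rb.T@F; t=np.array([np.sin(np.radians(phi)),-np.cos(np.radians(phi))])  # CW tangent
print("rho",rho.round(1),"phi",phi.round(1),"F against CW",round(float(-Fb@t),1))
knob.knobang("side")
c=cap("side"); g=c["frame"].astype(int)
red=(g[:,:,0]>g[:,:,1]+50)&(g[:,:,0]>g[:,:,2]+40); red[:,:300]=0; red[:,360:]=0; red[:165]=0; red[215:]=0
v,u=np.nonzero(red); th=np.linspace(0,2*np.pi,60)
print("red",red.sum(),u.min(),u.max(),v.min(),v.max(),"mean",u.mean().round(2),v.mean().round(2))
E
python3 wind.py
```

```text
t 23.4333 board [ -14.  -145.1   47.6] yaw err deg -0.08 F [ 3.   0.3 -0.8]
rho 38.6 phi -88.6 F against CW 2.9
side arm angle 63 score 94.5 [176.  50.  42. 109.]
side arm angle 66 score 94.7 [172.  44.  43. 120.]
side arm angle 69 score 96.7 [166.  44.  46. 131.]
side arm angle 60 score 96.9 [181.  60.  45. 102.]
red 81 323 333 178 185 mean 328.04 181.49
```

Request:
play_rows:
  motion:
    - [[0.003,0.002,0.003,0,0,0],[0.006,0.003,0.003,0,0,0],[0.011,0.004,0.003,0,0,0],[0.0155,0.006,0.003,0,0,0],[0.02,0.008,0.003,0,0,0],[0.024,0.011,0.003,0,0,0],[0.028,0.0145,0.003,0,0,0],[0.028,0.0145,0.003,0,0,0]]

```text
time_s: 24.2
position: [0.4108, -0.281, 0.0441]
tcp_rot: [[-0.993, 0.119, -0.003], [0.119, 0.993, 0.003], [0.003, 0.003, -1.0]]
force: [0.0, -0.6, -0.6]
opening: 0.002
grasp_force: 0.3
```

```bash
python3 wind.py
```

```text
t 24.2 board [ -43.8 -127.8   44.1] yaw err deg 0.01 F [ 0.  -0.6 -0.6]
rho 35.8 phi -143.6 F against CW 0.6
side arm angle 15 score 81.2 [163.  43.  37.  82.]
side arm angle 18 score 81.4 [173.  43.  38.  72.]
side arm angle 12 score 84.0 [159.  40.  36. 101.]
side arm angle 21 score 85.7 [183.  41.  40.  79.]
red 84 322 332 178 186 mean 327.07 182.23
```

Request:
play_rows:
  motion:
    - [[0.0015,0.002,0,0,0,0],[0.003,0.004,0,0,0,0],[0.004,0.006,0,0,0,0],[0.005,0.008,0,0,0,0],[0.005,0.008,0,0,0,0]]

```text
time_s: 24.72
position: [0.4087, -0.2742, 0.0444]
tcp_rot: [[-0.993, 0.119, 0.0], [0.119, 0.993, -0.0], [-0.0, -0.0, -1.0]]
force: [0.4, -2.1, 2.0]
opening: 0.009
grasp_force: 0.6
```

```bash
python3 wind.py
```

```text
t 24.7167 board [ -46.7 -121.3   44.4] yaw err deg 0.0 F [ 0.4 -2.1  2. ]
rho 35.0 phi -155.0 F against CW 2.2
side arm angle 0 score 84.2 [112.  83.  35. 107.]
side arm angle 3 score 85.1 [124.  60.  36. 120.]
side arm angle 87 score 85.4 [118.  34.  91. 100.]
side arm angle 84 score 86.4 [149.  33.  75.  89.]
red 83 322 332 179 186 mean 327.06 182.43
```

Request:
play_rows:
  motion:
    - [[0.001,0.003,0,0,0,0],[0.0015,0.005,0,0,0,0],[0.002,0.0075,0,0,0,0],[0.0025,0.01,0,0,0,0],[0.0025,0.01,0,0,0,0]]

```text
time_s: 25.23
position: [0.4085, -0.2659, 0.0446]
tcp_rot: [[-0.993, 0.119, 0.002], [0.119, 0.993, -0.004], [-0.003, -0.003, -1.0]]
force: [0.7, -6.1, -0.9]
opening: 0.006
grasp_force: 2.4
```

```bash
python3 wind.py
```

```text
t 25.2333 board [ -47.9 -113.    44.6] yaw err deg 0.01 F [ 0.7 -6.1 -0.9]
rho 33.6 phi -168.8 F against CW 6.2
side arm angle 66 score 83.2 [209.  36.  40.  48.]
side arm angle 63 score 83.3 [212.  40.  37.  44.]
side arm angle 69 score 84.1 [204.  34.  44.  55.]
side arm angle 60 score 84.5 [214.  46.  36.  43.]
red 83 322 332 179 186 mean 326.98 182.49
```

Resistance rose from about 2 N to 6 N and the jar has stopped moving. The pad began to bear at about 130–140°, so the click at 150° is the first bearing one. One more click takes it to 180°.

Request:
play_rows:
  motion:
    - [[0.001,0.002,0,0,0,0],[0.002,0.004,0,0,0,0],[0.002,0.0065,0,0,0,0],[0.002,0.009,0,0,0,0],[0.0015,0.012,0,0,0,0],[0.001,0.0145,0,0,0,0],[0.001,0.0145,0,0,0,0]]

```text
time_s: 25.92
position: [0.4083, -0.2513, 0.0447]
tcp_rot: [[-0.993, 0.118, 0.0], [0.118, 0.993, -0.003], [-0.001, -0.003, -1.0]]
force: [-3.2, -7.2, 1.0]
opening: 0.003
grasp_force: 3.1
```

```bash
python3 wind.py
```

```text
t 25.9167 board [-49.9 -98.6  44.7] yaw err deg 0.06 F [-3.2 -7.2  1. ]
rho 35.7 phi 167.2 F against CW 7.9
side arm angle 36 score 83.6 [219.  45.  30.  41.]
side arm angle 39 score 83.7 [220.  41.  31.  43.]
side arm angle 33 score 83.9 [215.  50.  29.  42.]
side arm angle 30 score 84.1 [209.  52.  29.  47.]
red 84 322 332 179 187 mean 326.98 182.55
```

Request:
play_rows:
  motion:
    - [[0,-0.004,0,0,0,0],[0,-0.009,0,0,0,0],[0.002,-0.014,0,0,0,0],[0.002,-0.014,-0.02,0,0,0],[0.002,-0.014,-0.06,0,0,0],[0.002,-0.014,-0.1,0,0,0],[0.002,-0.03,-0.13,0,0,0],[0.002,-0.05,-0.14,0,0,0]]

```text
time_s: 26.68
position: [0.4014, -0.2993, 0.1886]
tcp_rot: [[-0.993, 0.117, 0.004], [0.117, 0.993, -0.003], [-0.005, -0.003, -1.0]]
force: [0.8, 0.3, -0.5]
opening: 0.006
grasp_force: 0.0
```

```bash
python3 wind.py
python3 - <<'E'
from h import *
c=cap("side"); a=cv2.resize(c["frame"][150:250,280:380],None,fx=6,fy=6,interpolation=cv2.INTER_CUBIC); cv2.imwrite("pics/fin.png",a[:,:,::-1])
E
```

```text
t 26.6833 board [ -51.  -147.1  188.6] yaw err deg 0.11 F [ 0.8  0.3 -0.5]
rho 54.3 phi -131.6 F against CW 0.3
side arm angle 45 score 84.4 [221.  38.  38.  41.]
side arm angle 42 score 84.8 [221.  43.  38.  38.]
side arm angle 48 score 85.8 [219.  35.  40.  49.]
side arm angle 39 score 87.5 [220.  50.  42.  38.]
red 83 322 332 179 186 mean 326.98 182.49
```

View pics/fin.png

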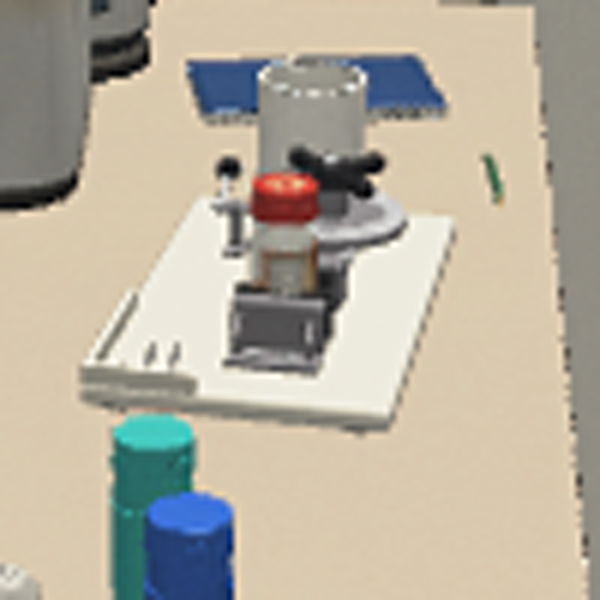

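The crop shows the jar upright in the jaws at (285,235), the ball on the "in" side at (228,168), and the arms back at 45°. That puts the knob at 180°, seated on a click. The last force reading gives about 17 N on the pad, and the robot is touching nothing.

```bash
python3 -c "
from rig import bot
print(bot.hand_in())"
```

```text
the job is handed in; nothing more can be done
None
```

The job is handed in: the red-lidded jar stands upright in the clamp, held by the ratchet one click past first bearing (about 17 N on the pad, estimated), and the mug, salt shaker and garlic were never touched; no pass/fail verdict came back.

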